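# Dry the rinse pots at the railway table

### The arm

A 6-joint arm with a two-finger parallel gripper is mounted at the origin on the work surface. World frame = base frame: x ahead of the robot, y to its left, z up, the work surface at z = 0. Lengths are in m, angles in rad, forces in N, time in s.
With the tool pointing down it reaches from about 0.375 to 0.975 m from the base axis. Payload 3.8 kg.
Tool frame: the origin (TCP) lies midway between the tips of the shut fingers; the grasp point (between the pads) lies 19 mm behind it; z points along the fingers, y is the line along which they close (so a half turn about z gives the same grasp; the last joint's range is limited). The gripper opens to 88 mm and grips with 3 to 60 N. Pads are 18 mm wide; open, the fingers measure 123 mm over their backs; the gripper's body (75 mm by 187 mm) begins 45 mm behind the grasp point.
Start: joints at [1.228, 0.264, 1.604, -0, 1.274, -0.037], TCP at [0.203, 0.644, 0.239] pointing down, gripper open.
Joint ranges: [-2.63, 2.63], [-0.94, 2.18], [0.31, 2.57], [-1.31, 4.45], [0, 2.66], [-2.55, 2.55]. Speed limits (rad/s): [2.57, 2.57, 3.14, 3.14, 3.14, 3.14].

### API

Orientations are given as a rotation vector (axis times angle).
In Python, from cell import manip, inverse_kinematics, cams, order gives the robot as it stands. Calls block until the motion is done:
- manip.move_pose(position, orientation): joint-space move of the TCP to a pose.
- manip.move_linear(position, rate=0.15, rot=None): straight line of the TCP; rot=None keeps the orientation; rate is the mean speed in m/s.
- manip.set_joints(angles): joint-space move.
- manip.set_gripper(opening, force=None): finger opening in m; force is the grip in N (None keeps the last); returns when the fingers have stopped.
- manip.dwell(seconds).
- inverse_kinematics(position, orientation): joint angles nearest the present ones, or None.
- manip.state(): the state.
- cams.capture(name): name is "scene" or "top" or "wrist"; returns a dict with "image" (480x640x3 uint8, blue, green, red), "z_map" (480x640 float32, m along the optical axis (not along the pixel's ray), 0 where there is no reading), "intrinsics" (3x3 intrinsics, pixels), "position" and "orientation" of the camera in the world; the wrist camera has in their place "T_tool_cam" (4x4, takes a point from camera to tool coordinates, whose origin is the TCP and whose axes are the flange's). Camera axes: x right, y down, z forward; pixel columns grow to the right and rows downward; lengths in m; the calibration is good to about 2 mm. The wrist camera is an equidistant fisheye: a pixel r from the principal point sees the ray r / f radians off the axis. A picture is of the moment at which its call begins: read the wrist's pose just before it.
A pose or a line that the arm cannot do raises manip.IKError and nothing moves.
- order.close_job(): hands the job in; it is judged then, once.
The state is a dict: "clock": time; "joint_pos": joint angles; "joint_velocities": joint speeds; "tau": joint torques, N m; "tool_pos": TCP position; "tcp_rot": TCP orientation; "contact_force": force on the tool from outside, world axes, zero at the start; "moment": the same for the moment, N m; "gripper_width": finger opening in m; "grasp_force": force on a finger pad.
Only numpy, scipy, OpenCV 4.12 (cv2) and the standard library are available. Lean on these libraries where they do the work, as an engineer would, in place of code of your own. Each camera call takes 0.05 s, during which the arm holds its last target. There are 200 camera calls.

### The job

The scenery painting is done: dry the rinse pots. Hang every pot that is on the table mouth down over a peg of the drying rack, one to a peg with the rim down on the rack, and set the fan unit fully home on the two pegs of its base, grille towards the rack; only when all that is done, turn the timer dial on that base to the one long broad mark. Do not shift the jar or the toy car, and leave everything in place and released.

Things in the scene. Friction and masses are not known exactly. Their poses are not given: they have to be found in the camera images.
- pot1: square plastic tumbler (rinse pot), white with a thin black band at the mouth, 50 x 50 x 80 mm long, walls 3.5 mm, mouth 43 mm square and 75 mm deep, 64 to 112 g. Origin at mid-length on its axis, 40 mm from either end; body +x points out of the open mouth, the flat sides face +-y and +-z. Starts lying on the table (origin 25 mm up), mouth roughly towards the robot. May be absent
- pot2: square plastic tumbler (rinse pot), white with a thin black band at the mouth, 50 x 50 x 80 mm long, walls 3.5 mm, mouth 43 mm square and 75 mm deep, 64 to 112 g. Origin at mid-length on its axis, 40 mm from either end; body +x points out of the open mouth, the flat sides face +-y and +-z. Starts lying on the table (origin 25 mm up), mouth roughly towards the robot. May be absent
- pot3: square plastic tumbler (rinse pot), white with a thin black band at the mouth, 50 x 50 x 80 mm long, walls 3.5 mm, mouth 43 mm square and 75 mm deep, 64 to 112 g. Origin at mid-length on its axis, 40 mm from either end; body +x points out of the open mouth, the flat sides face +-y and +-z. Starts lying on the table (origin 25 mm up), mouth roughly towards the robot. May be absent
- pot4: square plastic tumbler (rinse pot), white with a thin black band at the mouth, 50 x 50 x 80 mm long, walls 3.5 mm, mouth 43 mm square and 75 mm deep, 64 to 112 g. Origin at mid-length on its axis, 40 mm from either end; body +x points out of the open mouth, the flat sides face +-y and +-z. Starts lying on the table (origin 25 mm up), mouth roughly towards the robot. May be absent
- peg1 (a point): foot of an upright round drying peg, 16 mm thick, 60 mm tall, tip coned; the point is on the peg's axis at the top face of the rack plate (12 mm above the table), z up. Four pegs stand 95 mm apart in a row along the rack's y. A pot over it mouth down rests its rim on the plate, pot origin 40 mm above this point
- peg2 (a point): foot of an upright round drying peg, 16 mm thick, 60 mm tall, tip coned; the point is on the peg's axis at the top face of the rack plate (12 mm above the table), z up. Four pegs stand 95 mm apart in a row along the rack's y. A pot over it mouth down rests its rim on the plate, pot origin 40 mm above this point
- peg3 (a point): foot of an upright round drying peg, 16 mm thick, 60 mm tall, tip coned; the point is on the peg's axis at the top face of the rack plate (12 mm above the table), z up. Four pegs stand 95 mm apart in a row along the rack's y. A pot over it mouth down rests its rim on the plate, pot origin 40 mm above this point
- peg4 (a point): foot of an upright round drying peg, 16 mm thick, 60 mm tall, tip coned; the point is on the peg's axis at the top face of the rack plate (12 mm above the table), z up. Four pegs stand 95 mm apart in a row along the rack's y. A pot over it mouth down rests its rim on the plate, pot origin 40 mm above this point
- rack: fixed drying rack: a wooden plate 84 (x) x 360 (y) x 12 mm with four pegs in a row along its y. Origin under its middle, on the table; z up
- fan: loose fan unit, 0.44 to 0.72 kg, standing upright: grey foot plate 150 (x) x 80 (y) x 16 mm with two holes right through it on its x axis, 19 mm wide at x = +60 mm and 15 mm wide at x = -60 mm; on it a white housing 86 (x) x 64 (y) mm up to 106 mm height, round grille on its -y side; on top a grip fin. Origin: centre of its underside, z up
- fan_fin (a point): middle of the grip fin on top of the fan unit, on its axis, 127 mm above its underside; fin 70 mm long (x), 22 mm thick (y), from 106 to 148 mm above the underside; axes as the fan's: pinch across y
- fan_front (a point): middle of the fan's round dark grille, on its -y side, 32 mm from the fan's axis and 61 mm above its underside; the +y side has plain slots
- base: fixed black dryer base, a box reaching from x = -190 to +90 mm and y = -65 to +65 mm of its origin, 30 mm high, with the seat for the fan at its far end and the timer dial at its near end, x = -150 mm. Origin on the table under the seat's centre, z up; the drying rack is on its -y side
- seat (a point): centre of the seat, on the base's top face 30 mm above the table, axes as the base's. Two steel pegs 30 mm tall (last 8 mm tapered, 4 mm off the radius) stand on its x axis: 16 mm thick at x = +60 mm, 12 mm at -60 mm. Fully home, the fan's foot lies flat here, its origin and axes coincide with this frame and its grille looks to -y, the rack's side
- dial (a joint): timer dial, rad: 0 = its white pointer line points to the seat (+x of the base), growing clockwise seen from above; stops at 0 and 4.3, stays where left (friction about 0.04 N m). Starts between 0 and 0.6. Small ticks every 30 degrees; the one long broad white mark, fourth after 0, is at 2.094 rad
- dial_grip (a point): on the dial's upright axis at mid-height of its bar grip, 58 mm above the table. Bar 50 mm long, 14 mm thick, 26 mm high, top 68 mm above the table; this frame turns with the dial: +x along the bar to the pointer end; pinch across y
- mark (a point): the long broad white mark on the base's top face, 40 mm from the dial's axis
- jar: bystander: closed round paint jar, 52 mm wide, 65 mm tall; leave alone
- toycar: bystander: toy car 85 mm long near the robot; leave alone
Things that resemble listed ones, but are neither listed nor needed, are in the scene too. Leave any pink look-alike of the pot4 alone.

How it is judged:
By the outcome, as a careful person would: the job done as asked, in the order asked, and still so for the second after the job is handed in, with the robot touching nothing.
Of pot1, pot2, pot3, pot4 only 3 to 4 are there at a start; the rules pass over those that are not, and their reading is None.
At some moment in a run one of pot1, pot2, pot3, pot4 may be knocked a few centimetres aside while the robot is not near it.
Once in a run the grip may slacken for a moment while it holds something.
It also fails if it takes over 210 s, if anything falls off the work surface, if the arm or the gripper's body presses on something with over 40 N, if the wrist force passes 120 N, or if a joint passes its speed limit or range.

## Working session

There is one attempt and no reset: what is moved stays moved. The work goes in short steps, each a Python script; the robot and the scene stay as the last script left them, time stands still between calls to the robot, and variables do not carry over. Pictures are saved under pics/ and viewed, at most 14 in all, crops included, and the job is handed in when it is done.

```bash
ls; mkdir -p pics
python3 - <<'E'
from cell import manip,cams
import cv2,numpy as np
for n in ("scene","top"):
    c=cams.capture(n); cv2.imwrite(f"pics/{n}0.png",c["image"]); np.savez(f"{n}0.npz",**c)
    print(n,c["intrinsics"].tolist(),c["position"],c["orientation"])
s=manip.state(); print(s["clock"],s["tool_pos"],s["tcp_rot"])
E
```

```text
pics
scene [[505.9639199359584, 0.0, 334.03320643419505], [0.0, 505.9639199359584, 236.94459479968532], [0.0, 0.0, 1.0]] [1.34853626 0.29205302 1.01861455] [-1.43988173 -2.13462977  0.8868739 ]
top [[445.5251214464653, 0.0, 322.1122767841485], [0.0, 445.5251214464653, 246.44049110204475], [0.0, 0.0, 1.0]] [ 0.38103314 -0.02618792  0.95527174] [-2.15943821  2.1133061  -0.19257494]
0.1 [0.20300557 0.64308201 0.23751064] [-4.78439460e-01 -3.10456500e+00  3.08981464e-03]
```

View pics/scene0.png

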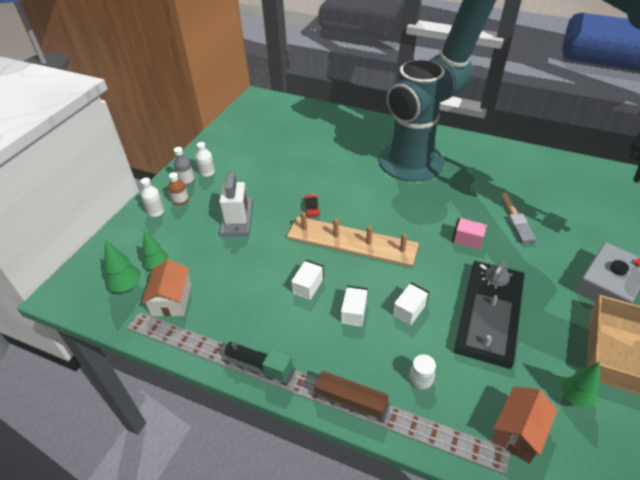

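View pics/top0.png

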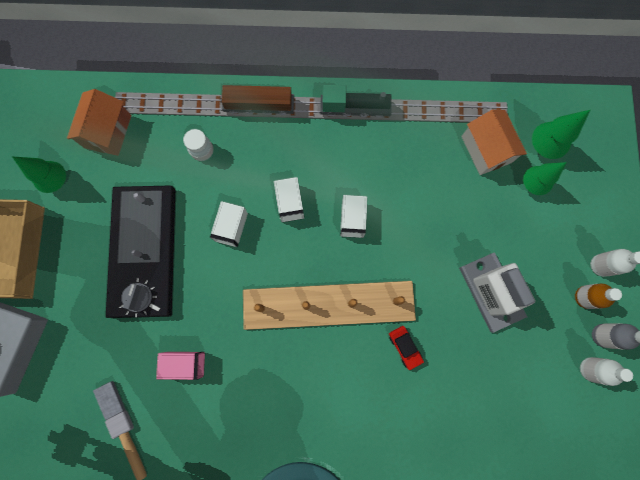

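The top view shows three white pots with their black mouths toward the robot, at (229,223), (289,199) and (354,216). The pink look-alike is at (180,366), the round jar at (198,144), the rack at (330,305), the car at (405,347), the fan at (498,290), and the base at (140,250) with its dial at (137,297). Next I'll measure positions.

```bash
cat > h.py <<'E'
import numpy as np, cv2
from scipy.spatial.transform import Rotation as R
def cloud(c):
    K=np.array(c["intrinsics"]); z=np.array(c["z_map"]); v,u=np.mgrid[:480,:640]
    p=np.dstack([(u-K[0,2])/K[0,0]*z,(v-K[1,2])/K[1,1]*z,z])
    w=p@R.from_rotvec(c["orientation"]).as_matrix().T+np.array(c["position"]); w[z==0]=np.nan; return w
def ray(c,uv,h):
    K=np.array(c["intrinsics"]); uv=np.atleast_2d(uv).astype(float)
    d=np.c_[(uv-K[[0,1],[2,2]])/K[0,0],np.ones(len(uv))]@R.from_rotvec(c["orientation"]).as_matrix().T
    o=np.array(c["position"]); return (o+d*((h-o[2])/d[:,2])[:,None])[:,:2]
def blobs(mask,amin=60):
    n,l,s,ce=cv2.connectedComponentsWithStats(mask.astype(np.uint8)); return [(l==i) for i in range(1,n) if s[i,4]>=amin]
def rect(xy):
    (c,s,a)=cv2.minAreaRect(xy.astype(np.float32)); return np.round(c,4),np.round(s,4),round(a,1)
def pots(c):
    w=cloud(c); im=c["image"].astype(int); hsv=cv2.cvtColor(c["image"],cv2.COLOR_BGR2HSV)
    m=(hsv[...,1]<60)&(hsv[...,2]>150)&(abs(w[...,2]-.05)<.008); out=[]
    for b in blobs(m):
        uv=np.argwhere(b)[:,::-1]
        out.append((uv.mean(0).round(0),)+rect(ray(c,uv,.05))+(len(uv),))
    return out
E
python3 - <<'E'
from h import *
t=dict(np.load("top0.npz")); w=cloud(t); im=t["image"]; hsv=cv2.cvtColor(im,cv2.COLOR_BGR2HSV)
g=w[...,2][(hsv[...,0]>60)&(hsv[...,0]<90)&(hsv[...,1]>120)]; print("table z",np.nanpercentile(g,[5,50,95]))
for p in pots(t): print("pot",p)
s=dict(np.load("scene0.npz")); 
for p in pots(s): print("potS",p)
# rack plate
def show(name,m,h,amin=300):
    for b in blobs(m,amin):
        uv=np.argwhere(b)[:,::-1]; print(name,uv.mean(0).round(0),*rect(ray(t,uv,h)),len(uv),np.nanmedian(w[b][:,2]).round(4))
H,S,V=cv2.split(hsv)
show("wood",(H>8)&(H<25)&(S>60)&(w[...,2]>.004)&(w[...,2]<.02),.012)
show("black",(V<60)&(w[...,2]>.022)&(w[...,2]<.036),.03,1000)
show("base_h",(abs(w[...,2]-.03)<.005),.03,1000)
show("finTop",(w[...,2]>.138)&(w[...,2]<.16),.148,60)
show("foot",(abs(w[...,2]-.016)<.006)&(S<70),.016,100)
show("dialbar",(abs(w[...,2]-.068)<.006)&(np.indices(V.shape)[1]<200),.068,20)
show("peg",(abs(w[...,2]-.068)<.006)&(H<25)&(S>60),.07,5)
for n,u in dict(pegs=[(259,308),(306,306),(353,303),(399,300)],).items(): print(n,ray(t,u,.07).round(3).tolist())
E
```

```text
table z [-0.00412468 -0.0012546   0.00197371]
pot (array([288., 195.]), array([0.6462, 0.041 ]), array([0.071 , 0.0494]), 10.8, 762)
pot (array([354., 212.]), array([ 0.6124, -0.0986]), array([0.0494, 0.0713]), 87.6, 782)
pot (array([227., 220.]), array([0.5886, 0.1647]), array([0.0491, 0.0715]), 76.3, 796)
potS (array([ 53., 160.]), array([ 0.4405, -1.0469]), array([0.033 , 0.5042]), 89.9, 620)
potS (array([206., 163.]), array([ 0.311 , -0.5801]), array([0.0322, 0.0427]), 45.5, 62)
potS (array([154., 203.]), array([ 0.5286, -0.6201]), array([0.0321, 0.0442]), 51.7, 72)
potS (array([235., 215.]), array([ 0.4919, -0.3751]), array([0.0232, 0.0619]), 29.3, 93)
potS (array([307., 275.]), array([ 0.6143, -0.0933]), array([0.0536, 0.0793]), 88.0, 494)
potS (array([411., 299.]), array([0.5898, 0.1698]), array([0.0523, 0.0786]), 76.2, 556)
potS (array([354., 301.]), array([0.6475, 0.0461]), array([0.0802, 0.0506]), 10.8, 553)
potS (array([163., 303.]), array([ 0.8181, -0.3781]), array([0.021 , 0.0813]), 21.8, 129)
wood [ 34. 253.] [0.5205 0.5782] [0.0136 0.2006] 89.6 444 0.0121
wood [328. 30
[... 1072 characters left out ...]
.] [0.4261 0.3433] [0.0158 0.0497] 76.7 191 0.0666
peg [ 78. 115.] [0.8051 0.4882] [0.0108 0.1097] 79.3 188 0.0679
peg [107. 121.] [0.7931 0.4252] [0.0318 0.1104] 79.7 522 0.0681
peg [512. 132.] [ 0.7897 -0.431 ] [0.1081 0.0099] 23.0 189 0.0683
peg [485. 142.] [ 0.7655 -0.3712] [0.11  0.029] 22.8 498 0.068
peg [600. 295.] [ 0.4471 -0.5928] [0.045  0.0406] 11.3 223 0.0676
peg [401. 300.] [ 0.4306 -0.1902] [0.0138 0.014 ] 1.2 50 0.0681
peg [354. 302.] [ 0.4227 -0.0971] [0.0138 0.0138] 0.6 48 0.0687
peg [306. 305.] [ 0.4168 -0.0025] [0.0137 0.0138] 1.2 49 0.0686
peg [258. 307.] [0.4089 0.0917] [0.0136 0.0138] 1.2 49 0.0688
pegs [[0.408, 0.089], [0.414, -0.004], [0.422, -0.096], [0.429, -0.187]]
```

```bash
cat >> h.py <<'E'
PEGS=np.array([[.4087,.0920],[.4162,-.0024],[.4237,-.0969],[.4308,-.1912]])
def rv(d,y):
    d=d/np.linalg.norm(d); y=y-d*(y@d); y=y/np.linalg.norm(y)
    return R.from_matrix(np.c_[np.cross(y,d),y,d]).as_rotvec()
def tilt(az,b,final,flip=1):
    """pot tool pose. az: azimuth of closed->mouth (m). initial: d=sin b m+cos b down; final: d=sin b down - cos b m"""
    m=np.array([np.cos(az),np.sin(az),0]); dn=np.array([0,0,-1.]); y=np.array([-m[1],m[0],0])*flip
    d=np.sin(b)*dn-np.cos(b)*m if final else np.sin(b)*m+np.cos(b)*dn
    return d,rv(d,y)
E
python3 - <<'E'
from h import *
from cell import inverse_kinematics as ik
for b in (30,40,45,50,55,60,65):
  for flip in (1,-1):
    r=[]
    for x,y,a in ((.642,.040,10.8),(.608,-.0986,-2.4),(.584,.164,-13.7)):
        d,o=tilt(np.radians(a+180),np.radians(b),0,flip)
        g=np.array([x,y,.025])+.018*np.r_[np.cos(np.radians(a)),np.sin(np.radians(a)),0]
        r.append(all(ik(g+d*.019+[0,0,k],o) is not None for k in (0,.1)))
    f=[]
    for i in range(3):
        ok=[]
        for psi in range(-60,61,20):
            d,o=tilt(np.pi+np.radians(psi),np.radians(b),1,flip); g=np.r_[PEGS[i],.070]
            if all(ik(g+d*.019+[0,0,k],o) is not None for k in (0,.09)): ok.append(psi)
        f.append(ok)
    print(b,flip,r,f)
E
python3 - <<'E'
import cv2,numpy as np
im=cv2.imread("pics/top0.png")
a=cv2.resize(im[170:260,200:380],None,fx=4,fy=4,interpolation=cv2.INTER_CUBIC)
s=cv2.imread("pics/scene0.png")
b=np.hstack([cv2.resize(im[245:335,450:540],(360,240*360//360),interpolation=cv2.INTER_CUBIC),cv2.resize(s[165:245,195:275],(360,240),interpolation=cv2.INTER_CUBIC)])
cv2.imwrite("pics/crop1.png",np.vstack([a,b])[:600])
E
```

```text
30 1 [True, True, True] [[-60, 60], [-60, 60], [40, 60]]
30 -1 [True, True, True] [[-60, 60], [-60, 60], [40, 60]]
40 1 [True, True, True] [[-60, -40, 60], [-60, 60], [40, 60]]
40 -1 [True, True, True] [[-60, -40, 60], [-60, 60], [40, 60]]
45 1 [True, True, True] [[-60, 60], [60], [40, 60]]
45 -1 [True, True, True] [[-60, -40], [-60, 60], [-60, 60]]
50 1 [True, True, True] [[60], [60], [40, 60]]
50 -1 [True, True, True] [[-60, -40], [-60], [-60, 60]]
55 1 [True, True, True] [[60], [40, 60], [20, 40, 60]]
55 -1 [True, True, True] [[-60, -40], [-60, -40], [-60]]
60 1 [True, True, True] [[60], [40, 60], [20, 40, 60]]
60 -1 [True, True, True] [[-60, -40, -20], [-60, -40], [-60, -40]]
65 1 [True, True, True] [[0, 40, 60], [-20, 20, 40, 60], [-20, 0, 20, 40, 60]]
65 -1 [True, True, True] [[-60, -40, -20, 0], [-60, -40, -20], [-60, -40, -20, 0]]
```

View pics/crop1.png

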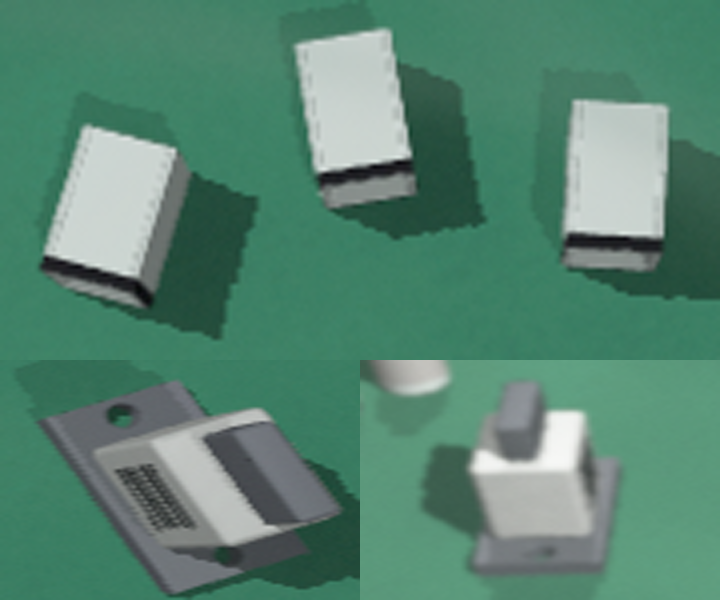

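Mouths (black bands) face −x on all three pots, and no fourth pot is present. Fan: the slots face world +y and the big hole is at the +x end, so its yaw is +24.4°. I'll start with the middle pot.

```bash
cat >> h.py <<'E'
from cell import manip,cams,inverse_kinematics as ik
B=np.radians(60); FL=-1; GX=.018
def psi_for(peg):
    for psi in range(0,-61,-5):
        d,o=tilt(np.pi+np.radians(psi),B,1,FL)
        if all(ik(np.r_[PEGS[peg],z]+d*.019,o) is not None for z in (.07,.10,.13,.16,.19)): return np.radians(psi)
def st(tag):
    s=manip.state(); print(tag,"t",round(s["clock"],1),"p",np.round(s["tool_pos"],4),"w",round(s["gripper_width"],4),"gf",round(s["grasp_force"],1),"F",np.round(s["contact_force"],1)); return s
def look(n):
    c=cams.capture("top"); cv2.imwrite(f"pics/{n}.png",c["image"]); np.savez(f"{n}.npz",**c); return c
def find(c,near):
    ps=[p for p in pots(c) if p[4]>400]; p=min(ps,key=lambda p:np.hypot(*(p[1]-near)))
    s,a=p[2],np.radians(p[3]); a=a if s[0]>s[1] else a+np.pi/2
    a=(a+np.pi/2)%np.pi-np.pi/2               # direction to the closed end (+x)
    u=np.array([np.cos(a),np.sin(a)]); ctr=p[1]-u*.0043
    print("pot at",ctr.round(4),"closed-end az",np.degrees(a).round(1),"size",s); return ctr,a,u
def pick(c,near):
    ctr,a,u=find(c,near); d,o=tilt(a+np.pi,B,0,FL)
    g=np.r_[ctr+u*GX,.026]; tcp=g+d*.019
    manip.set_gripper(.085); manip.move_pose(tcp+[0,0,.13],o); manip.move_linear(tcp,.12)
    st("down"); manip.set_gripper(.03,25); st("grip"); manip.move_linear(tcp+[0,0,.17],.15); return st("lift")
def place(peg):
    psi=psi_for(peg); print("psi",np.degrees(psi)); d,o=tilt(np.pi+psi,B,1,FL)
    g=np.r_[PEGS[peg],.052+GX]; tcp=g+d*.019
    manip.move_pose(tcp+[0,0,.11],o); s=st("above"); w=s["gripper_width"]
    return tcp,w
E
python3 - <<'E'
from h import *
print([psi_for(i) for i in range(3)])
s=st("start"); p=np.array(s["tool_pos"]); manip.move_linear(p+[0,0,.10],.2)
c=look("t1"); pick(c,np.array([.642,.04])); place(2)
c=cams.capture("scene"); cv2.imwrite("pics/s1.png",c["image"])
E
```

```text
[np.float64(-0.3490658503988659), np.float64(-0.6108652381980153), np.float64(-0.6108652381980153)]
start t 0.1 p [0.203  0.6431 0.2375] w 0.0881 gf 0.0 F [-0.6 -0.2 -0.1]
pot at [0.642  0.0402] closed-end az 10.8 size [0.071  0.0494]
down t 5.0 p [0.6442 0.0405 0.0176] w 0.0847 gf 0.0 F [ 1.5  0.4 -0.3]
grip t 5.7 p [0.6435 0.0406 0.0167] w 0.0499 gf 25.0 F [-0.7  0.7  0.3]
lift t 6.9 p [0.6429 0.0404 0.1849] w 0.0494 gf 25.0 F [-0.9  0.5 -1.6]
psi -35.0
above t 8.4 p [ 0.4327 -0.1025  0.1647] w 0.0492 gf 25.0 F [ 0.4  0.4 -0.6]
```

View pics/s1.png

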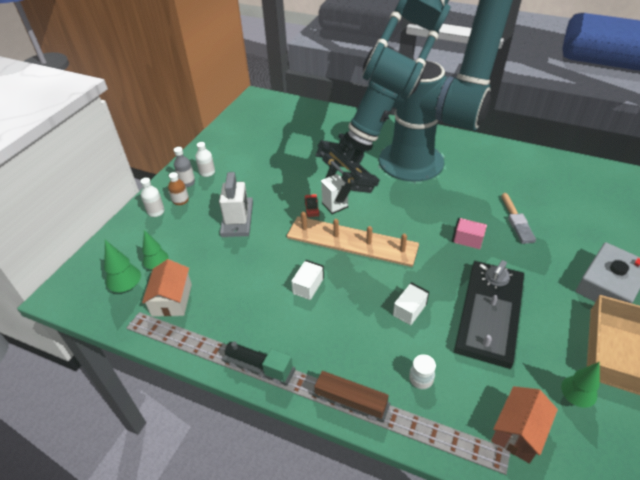

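The scene view shows the pot held upright, mouth down, at (333,193) above peg 3. The rack is clear, so I'll lower and release.

```bash
cat >> h.py <<'E'
def lower(tcp,w):
    manip.move_linear(tcp+[0,0,.05],.12); s=st("peg tip"); f0=np.array(s["contact_force"])
    manip.move_linear(tcp+[0,0,.006],.06); st("near")
    z=.006
    while z>-.008:
        z-=.002; manip.move_linear(tcp+[0,0,z],.03); s=manip.state()
        if s["contact_force"][2]-f0[2]>4: break
    st(f"contact z={z:.3f}"); manip.set_gripper(.068); 
    d=R.from_rotvec(manip.state()["tcp_rot"]).as_matrix()[:,2]
    q=np.array(manip.state()["tool_pos"]); manip.move_linear(q-d*.09,.12); manip.move_linear(q-d*.09+[0,0,.10],.2); st("away")
def standing(c):
    w=cloud(c); hsv=cv2.cvtColor(c["image"],cv2.COLOR_BGR2HSV)
    for b in blobs((hsv[...,1]<60)&(hsv[...,2]>110)&(abs(w[...,2]-.092)<.006),150):
        uv=np.argwhere(b)[:,::-1]; print("standing",*rect(ray(c,uv,.092)),"z",np.nanmedian(w[b][:,2]).round(4))
E
python3 - <<'E'
from h import *
tcp,w=place(2); lower(tcp,w)
p=np.array(manip.state()["tool_pos"]); c=look("t2"); standing(c); print(pots(c))
E
```

```text
psi -35.0
above t 8.7 p [ 0.4323 -0.1023  0.1638] w 0.05 gf 25.0 F [ 0.3  0.3 -0.8]
peg tip t 9.3 p [ 0.4318 -0.1024  0.1038] w 0.0499 gf 25.0 F [-0.5 -0.2 -0.2]
near t 10.2 p [ 0.4319 -0.1024  0.0599] w 0.0495 gf 25.0 F [ 0.9 -0.4 -0.6]Traceback (most recent call last):
  File "<stdin>", line 2, in <module>
  File "h.py", line 62, in lower
    z-=.002; manip.move_linear(tcp+[0,0,z],.03); s=manip.state()
             ~~~~~~~~~~~~~~~~~^^^^^^^^^^^^^^^^^
cell.IKError: the arm cannot follow that straight line within its joint ranges
```

Run:
```python
from h import *
st("now"); print(np.round(manip.state()["joint_pos"],3))
for psi in (-35,-40,-45,-50,-55,-60):
    d,o=tilt(np.pi+np.radians(psi),B,1,FL); print(psi,[None if (q:=ik(np.r_[PEGS[2],z]+d*.019,o)) is None else np.round(q,2).tolist() for z in (.07,.062)])
```

```text
now t 11.0 p [ 0.4314 -0.1024  0.0534] w 0.0497 gf 25.0 F [-0.7 -0.2 -0.8]
[-0.102 -0.206  2.571 -0.689  0.393 -0.47 ]
-35 [[-0.1, -0.21, 2.57, -0.69, 0.39, -0.47], None]
-40 [[-0.06, -0.18, 2.55, -0.76, 0.45, -0.3], [-0.06, -0.16, 2.56, -0.79, 0.43, -0.26]]
-45 [[-0.03, -0.16, 2.54, -0.79, 0.5, -0.16], [-0.03, -0.14, 2.54, -0.83, 0.49, -0.12]]
-50 [[0.0, -0.14, 2.52, -0.81, 0.56, -0.04], [0.0, -0.12, 2.52, -0.84, 0.54, -0.0]]
-55 [[0.03, -0.11, 2.49, -0.81, 0.61, 0.06], [0.03, -0.09, 2.5, -0.84, 0.6, 0.09]]
-60 [[0.05, -0.08, 2.47, -0.81, 0.66, 0.15], [0.05, -0.06, 2.47, -0.83, 0.65, 0.18]]
```

```bash
python3 - <<'E'
s=open('h.py').read()
s=s.replace("if all(ik(np.r_[PEGS[peg],z]+d*.019,o) is not None for z in (.07,.10,.13,.16,.19)): return","if all((q:=ik(np.r_[PEGS[peg],z]+d*.019,o)) is not None and q[2]<2.52 for z in (.062,.07,.10,.13,.16,.19)): return")
open('h.py','w').write(s)
E
python3 - <<'E'
from h import *
print([psi_for(i) for i in range(3)])
d,o=tilt(np.pi+np.radians(-50),B,1,FL); tcp=np.r_[PEGS[2],.052+GX]+d*.019
manip.move_linear(tcp+[0,0,.006],.03,o); st("turned"); print(np.round(manip.state()["joint_pos"],3)); lower(tcp,0)
c=look("t2"); standing(c); print(pots(c))
E
```

```text
[np.float64(-0.6108652381980153), np.float64(-0.7853981633974483), np.float64(-0.8726646259971648)]
turned t 11.5 p [ 0.4298 -0.1039  0.0593] w 0.05 gf 25.0 F [ 0.6  0.8 -1.2]
[ 0.004 -0.149  2.512 -0.789  0.571 -0.064]
peg tip t 12.1 p [ 0.4295 -0.1044  0.1034] w 0.0498 gf 25.0 F [ 0.  -1.1 -0.7]
near t 12.9 p [ 0.43   -0.1042  0.0596] w 0.0498 gf 25.0 F [ 0.3 -0.1 -0.6]
contact z=-0.002 t 13.9 p [ 0.4305 -0.1044  0.0522] w 0.05 gf 25.0 F [-0.6  0.   4.4]
away t 15.9 p [ 0.4    -0.0698  0.2279] w 0.0682 gf 0.0 F [-0.4  0.3 -0.2]
standing [ 0.4243 -0.0991] [0.0496 0.0499] 40.0 z 0.0906
[(array([342., 199.]), array([ 0.6394, -0.0717]), array([0.0702, 0.0481]), 0.5, 757), (array([227., 220.]), array([0.5888, 0.1648]), array([0.049 , 0.0715]), 76.3, 793), (array([606., 259.]), array([ 0.5222, -0.6193]), array([0.0157, 0.0335]), 88.4, 60), (array([596., 368.]), array([ 0.3055, -0.5819]), array([0.0188, 0.0435]), 69.2, 89)]
```

View pics/t2.png

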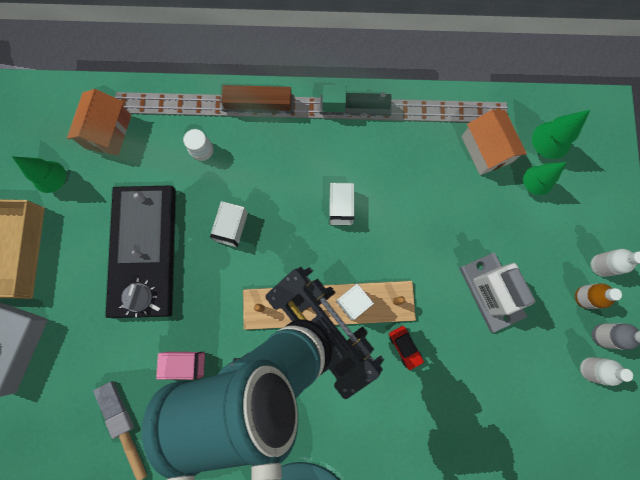

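The first pot stands on peg 3 at (357,302). The second pot was knocked to (342,199), with its mouth still at −x. On to the next two.

Run:
```python
from h import *
c=look("t3"); pick(c,np.array([.639,-.0717])); tcp,w=place(1); lower(tcp,w)
c=look("t4"); standing(c); s=pick(c,np.array([.584,.164]))
if s["gripper_width"]>.045: tcp,w=place(0); lower(tcp,w)
p=np.array(manip.state()["tool_pos"]); manip.move_linear(p+[0,0,.08],.2)
c=look("t5"); standing(c); print([p for p in pots(c) if p[4]>300])
```

```text
pot at [ 0.635  -0.0718] closed-end az 0.5 size [0.0702 0.0481]
down t 19.3 p [ 0.6373 -0.0719  0.0176] w 0.085 gf 0.0 F [0.6 0.3 0.3]
grip t 19.9 p [ 0.6366 -0.0718  0.0167] w 0.0497 gf 25.0 F [0.6 0.1 0. ]
lift t 21.2 p [ 0.636  -0.0718  0.1849] w 0.05 gf 25.0 F [-0.4  0.2 -1. ]
psi -45.0
above t 22.5 p [ 0.4241 -0.009   0.1646] w 0.0499 gf 25.0 F [ 0.5  0.  -0.7]
peg tip t 23.2 p [ 0.4237 -0.0091  0.1038] w 0.0497 gf 25.0 F [ 0.2  0.9 -0.3]
near t 24.1 p [ 0.4232 -0.009   0.0598] w 0.05 gf 25.0 F [ 1.1  0.4 -0.3]
contact z=-0.002 t 25.1 p [ 0.4237 -0.0092  0.0523] w 0.0498 gf 25.0 F [-2.1  0.2  4.5]
away t 27.1 p [0.3904 0.0223 0.2279] w 0.0683 gf 0.0 F [ 0.2 -0.5 -0.3]
standing [ 0.4243 -0.0991] [0.0497 0.0499] 40.0 z 0.0906
standing [ 0.417  -0.0046] [0.0497 0.0498] 44.0 z 0.0907
pot at [0.5845 0.1657] closed-end az -13.9 size [0.0493 0.0715]
down t 30.2 p [0.5868 0.1654 0.0175] w 0.0851 gf 0.0 F [ 0.3 -0.1  0.1]
grip t 30.9 p [0.5861 0.1655 0.0167] w 0.05 gf 25.0 F [1.4 0.  1.3]
lift t 32.1 p [0.5855 0.1653 0.1851] w 0.0499 gf 25.0 F [ 0.5  0.8 -0.8]
psi -35.0
above t 33.4 p [0.4174 0.087  0.1643] w 0.0499 gf 25.0 F [-0.1  0.2 -0.7]
peg tip t 34.0 p [0.4172 0.0866 0.1037] w 0.0498 gf 25.0 F [-0.6 -0.3 -1. ]
near t 34.9 p [0.4168 0.0867 0.0598] w 0.0498 gf 25.0 F [ 0.2  0.7 -0.2]
contact z=-0.002 t 35.9 p [0.4174 0.0863 0.0529] w 0.0497 gf 25.0 F [-3.8 -1.2 10.5]
away t 37.9 p [0.379  0.1118 0.2279] w 0.0681 gf 0.0 F [0.2 0.6 0.5]
standing [ 0.4243 -0.0991] [0.0496 0.0499] 40.0 z 0.0907
standing [ 0.417  -0.0046] [0.0497 0.0498] 44.0 z 0.0907
standing [0.4095 0.0895] [0.0501 0.0498] 54.8 z 0.0906
[]
```

View pics/t5.png

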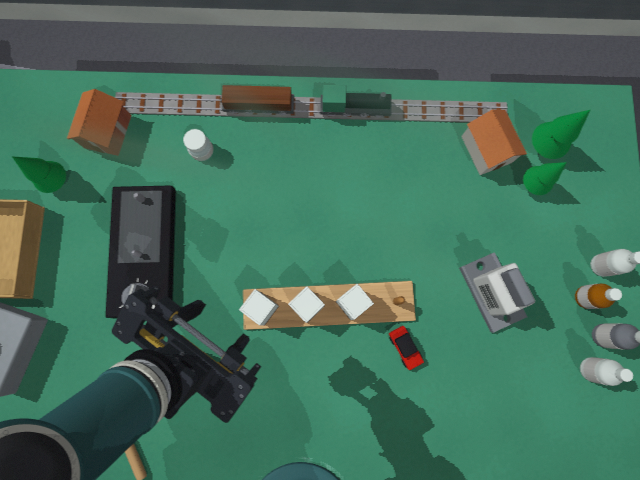

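All three pots are standing on their pegs at (258,307), (306,305) and (355,302). Next is the fan.

Run:
```python
from h import *
t=dict(np.load("top0.npz")); w=cloud(t); v,u=np.indices((480,640))
m=(u>110)&(u<170)&(v>186)&(v<262)&(w[...,2]>.050)&(w[...,2]<.066)
for b in blobs(m,6):
    uv=np.argwhere(b)[:,::-1]; print("seatpeg",uv.mean(0),ray(t,uv,.06).mean(0).round(4),len(uv),np.nanmax(w[b][:,2]))
c=look("t6"); w=cloud(c); b=max(blobs((w[...,2]>.138)&(w[...,2]<.16)&(u>480)&(u<560)&(v>230)&(v<340),60),key=lambda b:b.sum()); uv=np.argwhere(b)[:,::-1]
r=rect(ray(c,uv,.148)); print("fin",r)
yaw=np.radians(24.45); d=np.array([0,0,-1.]); o=rv(d,np.array([-np.sin(yaw),np.cos(yaw),0])); o2=rv(d,-np.array([-np.sin(yaw),np.cos(yaw),0]))
y2=np.radians(2.7)
for s,oo in ((1,o),(-1,o2)):
    on=rv(d,s*np.array([-np.sin(y2),np.cos(y2),0])); print(s,[np.round(q,2) if (q:=ik(p,k)) is not None else None for p,k in (([.4543,-.3955,.111],oo),([.4543,-.3955,.25],oo),([.5753,.3506,.25],on),([.5753,.3506,.14],on))])
```

```text
seatpeg [137.07317073 195.65853659] [0.6333 0.3523] 41 0.0612825944258617
seatpeg [134.65384615 252.38461538] [0.5146 0.3464] 26 0.06081490936356171
fin (array([ 0.4543, -0.3947]), array([0.0697, 0.0244]), 24.4)
1 [None, None, array([ 0.51,  0.26,  1.59, -0.  ,  1.29, -1.11]), array([ 0.51,  0.33,  1.7 , -0.  ,  1.11, -1.11])]
-1 [array([-0.76,  0.24,  1.89, -0.  ,  1.02,  0.39]), array([-0.76,  0.12,  1.75, -0.  ,  1.27,  0.39]), array([0.51, 0.26, 1.59, 0.  , 1.29, 2.03]), array([0.51, 0.33, 1.7 , 0.  , 1.11, 2.03])]
```

```bash
cat >> h.py <<'E'
DN=np.array([0,0,-1.]); SEAT=np.array([.5748,.350]); 
def down(yaw,s=-1): return rv(DN,s*np.array([-np.sin(yaw),np.cos(yaw),0]))
def footrect(c,h,tol=.006):
    w=cloud(c); hsv=cv2.cvtColor(c["image"],cv2.COLOR_BGR2HSV); v,u=np.indices((480,640))
    m=(abs(w[...,2]-h)<tol)&(hsv[...,1]<70)&(u<300)&(u>80)&(v>150)&(v<350)
    for b in blobs(m,60): uv=np.argwhere(b)[:,::-1]; print("foot part",uv.mean(0).round(0),*rect(ray(c,uv,h)),len(uv))
    uv=np.argwhere(m)[:,::-1]; return rect(ray(c,uv,h))
E
python3 - <<'E'
from h import *
p=np.array(manip.state()["tool_pos"]); manip.move_linear([p[0],p[1],.32],.2)
yaw=np.radians(24.4); q=np.array([.4543,-.3955,.112])
manip.set_gripper(.07); manip.move_pose(q+[0,0,.14],down(yaw)); st("above fan"); manip.move_linear(q,.12); st("at fin")
manip.set_gripper(.01,55); st("grip"); manip.move_linear(q+[0,0,.14],.12); st("lift")
manip.move_pose(np.r_[SEAT,.112+.15],down(np.radians(2.7))); st("over seat")
manip.move_linear(np.r_[SEAT,.112+.08],.1); st("hover"); manip.dwell(.3)
c=look("t7"); print(footrect(c,.095,.008))
s=cams.capture("scene"); cv2.imwrite("pics/s7.png",s["image"])
a=cv2.resize(c["image"][150:350,60:260],(600,600)); cv2.imwrite("pics/t7c.png",a)
E
```

```text
above fan t 40.9 p [ 0.4549 -0.3945  0.2523] w 0.0702 gf 0.0 F [ 0.1 -0.6  0.1]
at fin t 42.3 p [ 0.455  -0.3961  0.1131] w 0.0697 gf 0.0 F [-0.4 -0.1  0.4]
grip t 43.0 p [ 0.4545 -0.3958  0.1121] w 0.0218 gf 54.9 F [-0.1 -1.9 -0.2]
lift t 44.4 p [ 0.4538 -0.395   0.2507] w 0.0218 gf 54.9 F [-0.7  0.3 -4.5]
over seat t 47.0 p [0.5753 0.3491 0.262 ] w 0.0214 gf 54.9 F [-0.3 -0.8 -4.8]
hover t 47.9 p [0.5753 0.3503 0.1927] w 0.0216 gf 54.9 F [ 0.5  0.5 -4.7]
foot part [136. 232.] [0.5756 0.346 ] [0.1507 0.0843] 3.2 1202
foot part [257. 307.] [0.4094 0.0891] [0.0499 0.0496] 54.8 672
foot part [296. 304.] [0.4153 0.0189] [0.0399 0.0191] 1.7 131
(array([0.5154, 0.1999]), array([0.4447, 0.1684]), 67.8)
```

View pics/t7c.png

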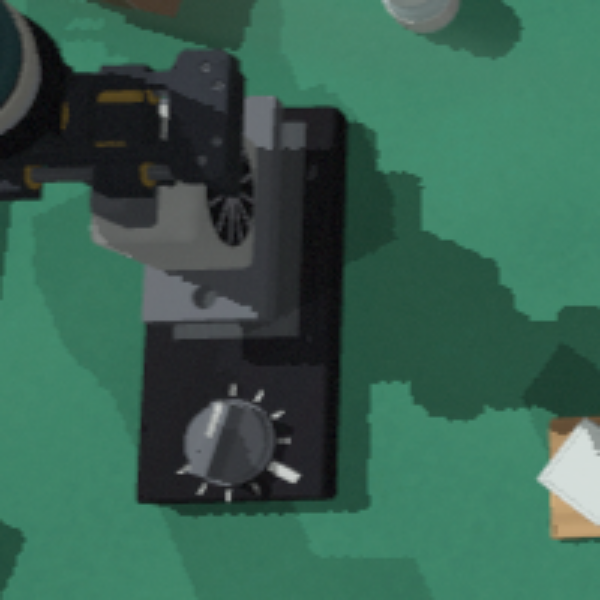

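The grille faces the rack (crop right). The −x hole is visible at crop (205,297), and the dial and its broad mark at (285,472). I'll measure the hole against the seat peg, then descend guided by force.

Run:
```python
from h import *
c=dict(np.load("t7.npz")); w=cloud(c); im=c["image"]; g=cv2.cvtColor(im,cv2.COLOR_BGR2GRAY)
print(g[243:256,120:138]); print((w[243:256:2,120:138:2,2]*1000).round(0))
t=dict(np.load("top0.npz")); wt=cloud(t); print((wt[244:262,128:142,2]*1000).round(0))
```

```text
[[ 98  61  62  60  57  57  56  57  57  57  57  58  56  57  57  56  58  58]
 [112 113 114  99  62  60  59  57  56  55  57  57  56  58  57  56  56  58]
 [114 113 113 114 113 104  76  52  51  51  56  57  55  56  57  57  58  58]
 [113 113 113 113 104  77  54  51  51  50  54  60  57  57  58  55  58  57]
 [114 113 113 108  86  53  49  50  54  68  79  74  64  59  58  57  59  58]
 [114 112 113 102  70  51  51  53  67  81  80  76  68  62  62  61  56  57]
 [113 113 114 103  69  48  49  54  68  81  78  85 102 112 113  97  61  61]
 [112 115 113 105  81  56  51  60  76  80  81  92 109 112 113 114 112  99]
 [112 113 113 113  98  61  51  57  71  80  87 103 113 114 112 113 113 112]
 [113 112 112 112 110  97  74  61  70  91 104 113 113 113 113 112 112 112]
 [114 114 114 112 113 113 112 108 111 112 112 113 114 113 112 114 113 113]
 [112 112 114 111 113 111 113 113 113 112 113 113 114 112 113 113 113 113]
 [113 112 113 112 111 112 111 112 111 113 111 111 110 112 110 111 112 112]]
[[ 95.  96.  94.  93.  96.  94.  94.  96.  95.]
 [ 96.  96.  96.  94.  94.  95.  96.  96.  93.]
 [ 96.  97.  95.  92.  87.  
[... 575 characters left out ...]
. 29. 28. 28. 28. 58. 55. 52. 31. 30. 29. 31. 25.]
 [30. 29. 29. 28. 28. 61. 58. 59. 53. 50. 45. 35. 29. 28.]
 [25. 30. 29. 31. 53. 58. 59. 56. 53. 51. 47. 42. 37. 29.]
 [30. 30. 28. 28. 54. 56. 53. 56. 51. 50. 50. 45. 37. 30.]
 [28. 28. 29. 29. 28. 53. 55. 55. 50. 51. 48. 43. 40. 30.]
 [27. 30. 30. 30. 28. 28. 51. 52. 48. 46. 43. 38. 36. 30.]
 [30. 27. 30. 26. 28. 29. 31. 28. 27. 38. 34. 33. 33. 30.]
 [27. 27. 30. 30. 29. 29. 27. 31. 27. 28. 27. 26. 31. 27.]
 [26. 30. 30. 30. 29. 32. 33. 28. 27. 32. 31. 30. 33. 27.]
 [27. 33. 28. 27. 29. 29. 27. 29. 33. 32. 29. 30. 30. 25.]
 [28. 26. 24. 28. 33. 28. 30. 30. 33. 29. 31. 29. 30. 26.]
 [31. 27. 26. 29. 29. 29. 30. 30. 29. 29. 26. 29. 29. 30.]]
```

Run:
```python
from h import *
c=dict(np.load("top0.npz"))
h=ray(c,(127.7,248.6),.096)[0]; p=ray(c,(133.8,252.7),.06)[0]
y=np.radians(2.7); u=np.array([np.cos(y),np.sin(y)])
print("hole",h.round(4),"fan ctr",(h+.06*u).round(4)); print("peg",p.round(4),"seat",(p+.06*u).round(4), "edge-based", (np.array([.5254,.3482])+.05*u).round(4))
```

```text
hole [0.5163 0.3456] fan ctr [0.5763 0.3484]
peg [0.5139 0.348 ] seat [0.5738 0.3509] edge-based [0.5753 0.3506]
```

```bash
cat > ins.py <<'E'
from h import *
xy=SEAT+[-.0014,.0022]; o=down(np.radians(2.75))
manip.move_linear(np.r_[xy,.112+.066],.08,o); manip.dwell(.3); f0=np.mean([manip.state()["contact_force"] for _ in range(5)],0); st("base")
z=.064
while z>.027:
    manip.move_linear(np.r_[xy,.112+z],.03); s=manip.state(); f=np.array(s["contact_force"])-f0; m=np.array(s["moment"])
    print(round(z,4),"tz",round(s["tool_pos"][2]-.112,4),"xy",xy.round(4),"f",f.round(1),"m",m.round(2),"w",round(s["gripper_width"],4))
    if np.hypot(*f[:2])>3: xy=xy+np.clip(f[:2]*.00015,-.0012,.0012)
    if f[2]>25: print("blocked"); break
    z-=.003 if z>.034 else .0015
st("end")
E
python3 ins.py
```

```text
base t 48.9 p [0.5737 0.3523 0.1784] w 0.0218 gf 54.9 F [ 0.1  0.1 -5. ]
0.064 tz 0.0638 xy [0.5734 0.3522] f [-0.7 -0.2 -0.6] m [-0.02  0.13  0.01] w 0.0215
0.061 tz 0.0605 xy [0.5734 0.3522] f [-0.6  0.6 -0.6] m [-0.01  0.18 -0.02] w 0.0216
0.058 tz 0.0576 xy [0.5734 0.3522] f [-0.3 -0.2  0.4] m [-0.02  0.15  0.04] w 0.0215
0.055 tz 0.055 xy [0.5734 0.3522] f [1.1 1.5 0.5] m [ 0.14  0.06 -0.02] w 0.0214
0.052 tz 0.0524 xy [0.5734 0.3522] f [1.3 2.3 2.1] m [ 0.63 -0.08 -0.09] w 0.022
0.049 tz 0.0492 xy [0.5734 0.3522] f [1.2 3.7 0.9] m [ 1.25 -0.34 -0.12] w 0.021
0.046 tz 0.0458 xy [0.5736 0.3528] f [2.3 4.9 1.9] m [ 1.27 -0.31 -0.1 ] w 0.0212
0.043 tz 0.0425 xy [0.5739 0.3535] f [1.4 4.  0.2] m [ 1.15 -0.34 -0.07] w 0.0217
0.04 tz 0.0393 xy [0.5741 0.3541] f [1.8 3.3 0.2] m [ 0.84 -0.35 -0.08] w 0.0215
0.037 tz 0.0362 xy [0.5744 0.3546] f [ 2.4  2.  -0.2] m [ 0.61 -0.3  -0.09] w 0.0214
0.034 tz 0.0332 xy [0.5747 0.3549] f [ 0.6  2.2 -0.4] m [ 0.32 -0.06 -0.1 ] w 0.0216
0.0325 tz 0.0321 xy [0.5747 0.3549] f [0.4 0.4 0.6] m [ 0.16  0.16 -0.06] w 0.0214
0.031 tz 0.0307 xy [0.5747 0.3549] f [ 0.7 -0.2 -0.5] m [0.03 0.14 0.07] w 0.0217
0.0295 tz 0.0301 xy [0.5747 0.3549] f [-1.5 -0.5  3.4] m [-0.22  0.23  0.09] w 0.0217
0.028 tz 0.03 xy [0.5747 0.3549] f [-2.8 -3.6 10.7] m [-0.47  0.69  0.06] w 0.0216
end t 52.7 p [0.5749 0.3547 0.142 ] w 0.0216 gf 54.9 F [-2.8 -3.5  5.7]
```

The fan is fully down (bottom at z = 0.030, vertical force rising). I'll release it, verify, and look at the dial from close by.

Run:
```python
from h import *
manip.set_gripper(.06); p=np.array(manip.state()["tool_pos"]); manip.move_linear([p[0],p[1],.25],.15); st("up")
manip.move_pose([.425,.3463,.20],down(np.radians(-13))); s=st("over dial")
c=cams.capture("wrist"); cv2.imwrite("pics/w1.png",c["image"]); print(c["intrinsics"].tolist(),np.round(c["T_tool_cam"],4).tolist())
np.savez("w1.npz",**c,tp=s["tool_pos"],tr=s["tcp_rot"])
print([np.round(q,2) if (q:=ik([.425,.3463,.05],down(np.radians(a),f))) is not None else None for a in (-13,-117) for f in (1,-1)])
manip.move_pose([.36,.1,.33],down(0)); t=look("t8"); standing(t)
w=cloud(t); v,u=np.indices((480,640))
for n,h,m in (("fin",.178,(w[...,2]>.170)&(w[...,2]<.19)),("foot",.046,(abs(w[...,2]-.046)<.005)),("bar",.068,abs(w[...,2]-.068)<.005)):
    for b in blobs(m&(u>80)&(u<200)&(v>180)&(v<330),60): uv=np.argwhere(b)[:,::-1]; print(n,*rect(ray(t,uv,h)),len(uv))
cv2.imwrite("pics/t8c.png",cv2.resize(t["image"][170:330,90:200],None,fx=3.5,fy=3.5,interpolation=cv2.INTER_CUBIC))
```

```text
up t 54.3 p [0.5741 0.3546 0.2488] w 0.0601 gf 0.0 F [-1.  -0.4  0.2]
over dial t 54.9 p [0.4255 0.3465 0.1999] w 0.06 gf 0.0 F [ 0.8  0.2 -0.3]
[[371.64829954431775, 0.0, 317.9576677919569], [0.0, 371.64829954431775, 240.82284591213732], [0.0, 0.0, 1.0]] [[-0.0009, -0.9588, -0.2842, 0.0729], [1.0, -0.001, 0.0002, -0.0001], [-0.0005, -0.2842, 0.9588, -0.1457], [0.0, 0.0, 0.0, 1.0]]
[array([ 0.64,  0.22,  2.04, -0.  ,  0.88, -0.71]), array([ 0.64,  0.22,  2.04, -0.  ,  0.88,  2.44]), array([ 0.64,  0.22,  2.04, -0.  ,  0.88,  1.11]), array([ 0.64,  0.22,  2.04, -0.  ,  0.88, -2.03])]
standing [ 0.4243 -0.0989] [0.0495 0.0501] 40.0 z 0.091
standing [ 0.417  -0.0046] [0.0497 0.0498] 44.0 z 0.0906
standing [0.4096 0.0894] [0.05   0.0496] 54.7 z 0.0906
fin [0.5745 0.3485] [0.0702 0.0245] 2.7 483
foot [0.5753 0.3505] [0.1501 0.0826] 2.4 1085
bar [0.5635 0.3216] [0.0248 0.0731] 71.5 77
```

View pics/w1.png

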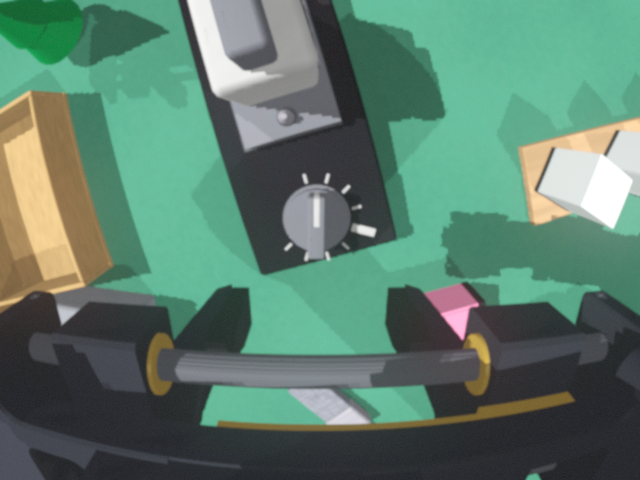

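View pics/t8c.png

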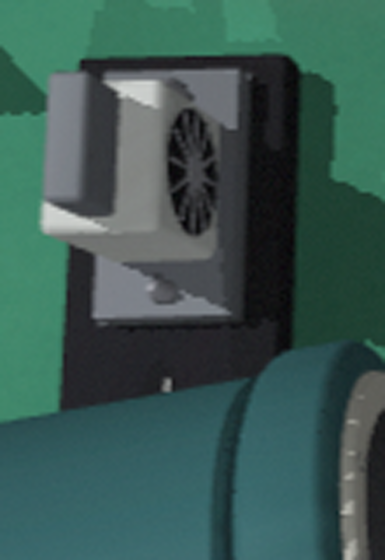

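In the top crop the fan is home: its foot lies flat over the base and the grille at (190,170) faces the rack. In the wrist view the dial pointer is at (317,207), pointing toward the seat at about 0.28 rad, and the broad mark is at (363,230). Now I'll turn the dial.

```bash
cat > dial.py <<'E'
from h import *
D=np.array([.4250,.3463]); Z=.050
def grab(a0):
    manip.set_gripper(.045); manip.move_pose(np.r_[D,.16],down(np.radians(a0),1)); manip.move_linear(np.r_[D,Z],.08); st("at dial")
    manip.set_gripper(.005,25); s=st("grip"); print("m",np.round(s["moment"],2))
def turn(a0,a1,n):
    for a in np.linspace(a0,a1,n+1)[1:]:
        manip.move_linear(np.r_[D,Z],.05,down(np.radians(a),1)); s=st(f"yaw {a:.1f}")
def measure(n):
    manip.set_gripper(.045); manip.move_linear(np.r_[D,.16],.1); manip.move_pose([.425,.3463,.20],down(np.radians(-13),1)); manip.dwell(.2)
    s=manip.state(); c=cams.capture("wrist"); cv2.imwrite(f"pics/{n}.png",c["image"]); cv2.imwrite(f"pics/{n}c.png",cv2.resize(c["image"][150:270,240:400],None,fx=4,fy=4,interpolation=cv2.INTER_CUBIC)); np.savez(f"{n}.npz",**c,tp=s["tool_pos"],tr=s["tcp_rot"])
E
python3 - <<'E'
from dial import *
grab(-13.3); turn(-13.3,-117.3,5); measure("w2")
E
```

```text
at dial t 60.2 p [0.4255 0.3466 0.0506] w 0.0449 gf 0.0 F [-0.7 -0.4 -0.2]
grip t 60.8 p [0.4254 0.3477 0.0502] w 0.0135 gf 25.0 F [ 0.3  4.7 -2.2]
m [ 0.65 -0.1   0.04]
yaw -34.1 t 61.3 p [0.4256 0.3481 0.0503] w 0.0136 gf 25.0 F [ 0.7  6.  -3.5]
yaw -54.9 t 61.8 p [0.4258 0.3483 0.0502] w 0.0139 gf 25.0 F [ 0.5  6.4 -3.7]
yaw -75.7 t 62.3 p [0.426  0.3484 0.0503] w 0.0134 gf 25.0 F [ 1.5  7.2 -4.1]
yaw -96.5 t 62.8 p [0.4263 0.3484 0.0503] w 0.0136 gf 25.0 F [ 2.3  6.7 -5.5]
yaw -117.3 t 63.4 p [0.4266 0.3484 0.0503] w 0.0139 gf 25.0 F [ 4.2  6.7 -6.4]
```

View pics/w2c.png

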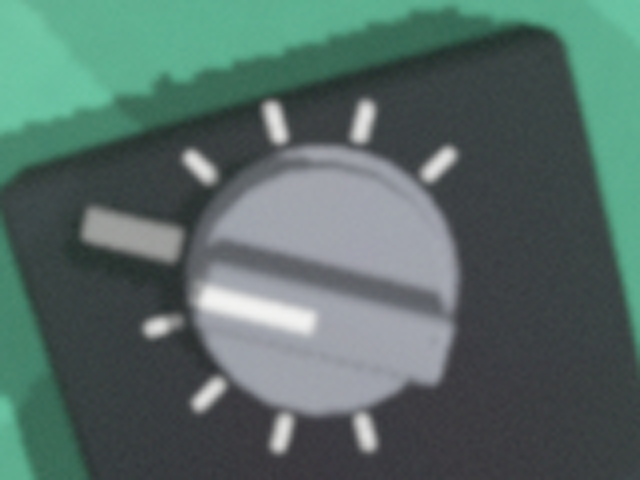

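The pointer line (260,310) is about parallel to the broad mark (132,235). The offset is parallax, since they lie at different heights. I'll measure the angle numerically with the fisheye model.

```bash
cat > ang.py <<'E'
from h import *
def ang(n):
    c=dict(np.load(n+".npz")); K=c["intrinsics"]; im=c["image"]
    T=np.eye(4); T[:3,:3]=R.from_rotvec(c["tr"]).as_matrix(); T[:3,3]=c["tp"]; T=T@c["T_tool_cam"]
    def cast(uv,h):
        p=(np.asarray(uv,float)-K[[0,1],[2,2]])/K[0,0]; r=np.hypot(*p.T); d=np.c_[p*(np.sin(r)/r)[:,None],np.cos(r)]@T[:3,:3].T
        return (T[:3,3]+d*((h-T[2,3])/d[:,2])[:,None])[:,:2]
    hsv=cv2.cvtColor(im,cv2.COLOR_BGR2HSV); v,u=np.indices((480,640)); out=[]
    for b in blobs((hsv[...,1]<60)&(hsv[...,2]>100)&(v>150)&(v<270)&(u>240)&(u<400)&(np.abs(im.astype(int).max(2)-im.min(2))<14),5):
        uv=np.argwhere(b)[:,::-1]; 
        for h in (.068,.030):
            x=cast(uv,h); m=x.mean(0); _,_,V=np.linalg.svd(x-m); s=(x-m)@V.T; e=V[0]
            out.append((uv.mean(0).round(0),len(uv),h,m.round(4),np.ptp(s,0).round(4),round(np.degrees(np.arctan2(e[1],e[0]))%180,1)))
    for r in out: print(*r)
ang("w2")
E
python3 ang.py
```

```text
[321. 220.] 3974 0.068 [0.4177 0.3504] [0.072  0.0522] 155.7
[321. 220.] 3974 0.03 [0.4265 0.3487] [0.0818 0.0594] 155.7
[290. 191.] 55 0.068 [0.3903 0.3321] [0.0081 0.0039] 33.5
[290. 191.] 55 0.03 [0.3954 0.3279] [0.0092 0.0045] 33.5
[273. 208.] 226 0.068 [0.4001 0.3163] [0.0193 0.0072] 62.8
[273. 208.] 226 0.03 [0.4065 0.3099] [0.0219 0.0082] 62.8
[279. 231.] 45 0.068 [0.4189 0.3169] [0.008  0.0043] 92.9
[279. 231.] 45 0.03 [0.4278 0.3106] [0.0091 0.0049] 92.9
```

```bash
sed -e 's/>100)/>215)/' ang.py > ang2.py; python3 ang2.py; python3 -c "
import cv2;i=cv2.imread('pics/w2.png');print(i[222:234,286:322].max(2))"
```

```text
[330. 179.] 7 0.068 [0.3887 0.3642] [0.0039 0.0007] 153.3
[330. 179.] 7 0.03 [0.3935 0.3643] [0.0044 0.0008] 153.3
[309. 180.] 7 0.068 [0.3857 0.348 ] [0.0039 0.0007] 0.6
[309. 180.] 7 0.03 [0.3901 0.346 ] [0.0044 0.0008] 0.6
[290. 191.] 5 0.068 [0.3904 0.3322] [0.0027 0.0006] 40.8
[290. 191.] 5 0.03 [0.3955 0.328 ] [0.0031 0.0007] 40.8
[304. 227.] 135 0.068 [0.4201 0.3363] [0.021  0.0039] 62.6
[304. 227.] 135 0.03 [0.4293 0.3327] [0.0238 0.0044] 62.6
[[ 83 107 130 152 180 208 220 218 214 208 202 196 189 185 182 179 176 174
  173 175 173 172 172 172 170 169 167 165 165 162 159 156 152 150 142 138]
 [ 78 112 137 160 196 224 235 235 232 229 224 219 213 208 203 196 189 185
  183 177 176 175 174 173 172 173 174 173 171 170 167 166 165 161 160 157]
 [ 79 116 145 173 210 232 240 241 241 239 237 235 232 230 224 220 214 207
  202 196 191 184 181 178 176 174 175 173 173 174 173 172 171 169 168 167]
 [ 76 115 149 181 215 233 239 241 242 241 241 241 241 239 238 236 233 230
  225 219 214 209 204 198 191 183 181 179 177 175 174 174 175 174 173 172]
 [ 68  98 130 168 203 221 228 233 236 238 239 24
[... 444 characters left out ...]
 189 194 200 206 210 217 224
  228 232 235 237 238 239 240 241 241 241 240 239 238 231 213 190 175 173]
 [ 75  71 102 132 153 164 167 168 169 169 172 174 176 180 181 186 192 200
  206 210 216 223 227 230 234 236 238 239 240 241 239 230 210 185 175 172]
 [ 71  66  87 118 144 156 163 163 165 165 168 168 169 170 171 173 176 179
  183 186 192 200 206 211 217 222 227 230 234 236 234 224 203 182 173 171]
 [ 56  59  70  96 125 147 157 160 160 161 162 163 164 165 166 168 169 172
  171 173 177 180 183 186 191 199 207 213 216 222 222 212 193 178 171 170]
 [ 53  51  60  82 111 141 156 163 162 161 161 161 160 160 162 165 167 166
  167 169 170 171 173 173 175 180 184 187 191 196 202 195 183 175 170 171]]
```

The pointer is at 62.6° and the mark at 62.8°, so the dial is on the mark. I'll clear the arm, do a final check and hand in.

Run:
```python
from h import *
p=np.array(manip.state()["tool_pos"]); manip.move_linear([p[0],p[1],.30],.15)
manip.set_joints([1.228,.264,1.604,0,1.274,-.037]); st("home"); t=look("t9"); standing(t)
w=cloud(t); v,u=np.indices((480,640)); o=dict(np.load("top0.npz")); 
b=blobs((abs(w[...,2]-.046)<.005)&(u>80)&(u<200)&(v>180)&(v<330),60)
for x in b: print("foot",*rect(ray(t,np.argwhere(x)[:,::-1],.046)))
for n,(x,y) in dict(jar=(198,144),car=(405,347)).items():
    print(n,"diff",np.abs(t["image"][y-25:y+25,x-22:x+22].astype(int)-o["image"][y-25:y+25,x-22:x+22]).mean().round(2))
```

```text
home t 69.3 p [0.2043 0.643  0.2388] w 0.0451 gf 0.0 F [ 0.2 -0.1  0.3]
standing [ 0.4242 -0.0989] [0.0495 0.05  ] 40.0 z 0.0906
standing [ 0.417  -0.0047] [0.0498 0.0498] 43.9 z 0.0906
standing [0.4095 0.0895] [0.0501 0.0498] 54.8 z 0.0906
foot [0.5755 0.3505] [0.1501 0.0821] 2.7
jar diff 1.04
car diff 2.47
```

View pics/t9.png

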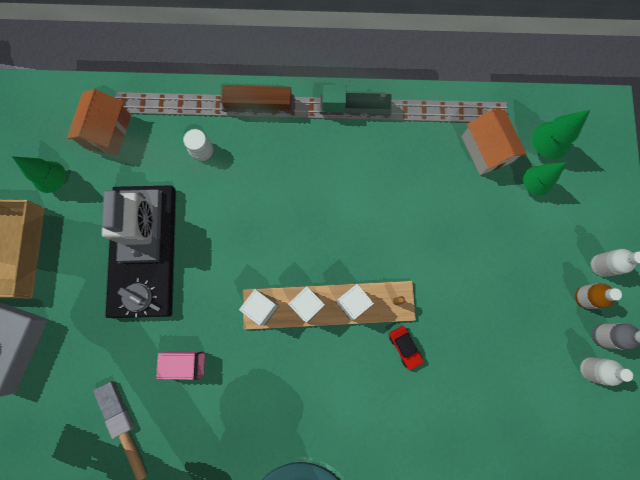

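The three pots are on the rack, the fan is home at (135,220) with the grille toward the rack, and the dial is on its mark at (137,298). The jar (198,144) and car (405,347) have not moved, so I'm handing in.

```bash
python3 -c "
from cell import order; print(order.close_job())"
```

```text
the job is handed in; nothing more can be done
None
```

The job is handed in: all three pots on the table hang mouth down on pegs 1 to 3, the fan is fully home with its grille to the rack, and the dial, turned last, is within about 0.2° of the broad mark, with the jar and toy car unmoved.

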